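Gauge an empty post socket and fit the matching support post

ROBOT

A 6-joint arm with a two-finger parallel gripper is mounted at the origin on the work surface. World frame = base frame: x ahead of the robot, y to its left, z up, the work surface at z = 0. Lengths are in m, angles in degrees, forces in N, time in s.
With the tool pointing down it reaches from about 0.35 to 0.875 m from the base axis. Payload 4.2 kg.
Tool frame: the origin (TCP) lies at the very end of the fingers, on their centre line; the grasp point (between the pads) lies env.tcp_to_grasp behind it (env.tcp_to_grasp is the distance from the TCP to the grasp point, in m); y points along the fingers, z is the direction in which the jaws open and shut, and the axes are right-handed (so a half turn about y gives the same grasp; the last joint's range is limited). The gripper opens to 87 mm and grips with 3 to 60 N. Pads are 19 mm wide; open, the fingers measure 117 mm over their backs; the gripper's body (75 mm by 190 mm) begins 51 mm behind the grasp point.
Start: joints at [-56.746, 22.042, 0.453, 0, -68.411, -14.817], TCP at [0.198, -0.593, 0.191] pointing down, gripper open.
Joint ranges: [-179.83, 179.83], [-69.29, 118.12], [-61.27, 80.66], [-181.25, 117.63], [-171.15, -9.14], [-177.46, 177.46]. Speed limits (degrees/s): [159.86, 159.86, 180, 180, 180, 180].

INTERFACE

Orientations are given as [roll, pitch, yaw] about the fixed x, y, z axes, in that order (R = Rz(yaw) Ry(pitch) Rx(roll)).
In Python, from workcell import env gives the robot as it stands. The module is installed in compiled form; this text tells all that it offers.
- The arm moves only by the shell command python3 -m jog 'ROWS' [FORCE]. ROWS is JSON, one flat list of numbers, 5 for each row, row after row: the shift along the tool's x, y, z in m, then the turn about the tool's y in rad, then the finger opening in m, from 0 to 0.087. A call has 1 to 10 rows; each row is the pose to reach, as a shift and turn from the pose commanded when the call began, along the tool's axes at that moment; what a row does not reach only later rows make up. A row lasts 1/12 s, in which the tool goes at most 41.7 mm and 7.16 degrees, less where a joint would pass 70% of its speed; a pose out of reach is approached as far as the arm can. A call with a gripper value outside its range is refused whole. The fingers move at their own pace and stop on an object; FORCE is the grip in N (left out, the last holds). Time passes only in rows, so rows that repeat a pose let the fingers close. It gives the time, the measured TCP pose, the force and the opening at its end, in the units of the state.
- env.sense(): the state, without advancing time (a new reading comes with each control period).
- env.capture(name): name is "side" or "top"; returns a dict with "color" (384x512x3 uint8, blue, green, red), "fx", "fy", "cx", "cy" (pixels), "D" ([k1, k2, p1, p2, k3] as OpenCV has them; the pictures are not rectified), "camera_from_world" (4x4, takes a point from world to camera coordinates). Camera axes: x right, y down, z forward; pixel columns grow to the right and rows downward; lengths in m; the calibration is good to about 2 mm. A picture is of the moment at which its call begins. There is no depth.
- env.job_done(): hands the job in, once; it reports no verdict.
Trained networks look in a picture, given as the dict that the camera call returned (one of the last four; its "shot" number tells which), for a name from the list of things; names that differ only in an ending like _2 or _b are one class to them, and where a whole thing is asked for, a point or a joint stands for the part that bears it (a point fixed in the world has none). Each returns a list of dicts, best first, with "p" (0 to 1); they miss things now and then, are a little off and sometimes report something else, mostly with a low value. They report only what shows in the picture. A call takes as long as a camera call.
- env.find_in(picture, query): "point" ([x, y, z] in m, in the coordinates of the camera as it stood for that picture, good to about 4 mm: the middle of the surface that is visible of it).
- env.masks_of(picture, query): "mask" (384x512 bool, what is visible of it).
- env.mark_of(picture, query): "point" ([x, y, z] in m, in the coordinates of the camera as it stood for that picture, good to about 4 mm: a listed point, or the origin of a listed thing).
The state is a dict: "time_s": time; "joints": joint angles; "qvel": joint speeds; "tau": joint torques, N m; "ee_pos": TCP position; "tool_rot": TCP orientation; "force": force on the tool from outside, world axes, zero at the start; "wrist_torque": the same for the moment, N m; "grip_width": opening from 0.0 (shut) to 1.0 (fully open).
Only numpy, scipy, OpenCV 4.12 (cv2) and the standard library are available. Lean on these libraries where they do the work, as an engineer would, in place of code of your own. Each camera call takes 0.05 s, during which the arm holds its last target. There are 200 camera calls.

TASK

The slide-staining stand is missing one of its three support posts: take the depth rod from its holder, gently feel with it how deep the empty socket is, and put it back in its holder. Then choose the post from the rack that will stand level with the two posts already on the stand, and fit it gently, right to the bottom of the socket; do not let go of a wrong post in it. Leave the other two posts in the rack and do not disturb the dish, the slide box or the jar.

Things in the scene. Friction and masses are not known exactly. Their poses are not given: they have to be found in the camera images.
- stand: Staining stand, fixed to the bench: white housing with an aluminium deck, 170 (x) x 180 (y) x 70 mm high; origin at the centre of its underside, z up. Two steel posts of 16 mm diameter stand fixed on the deck at x = +48 mm, y = +58 and -58 mm, their tops 30 mm above the deck (100 mm above the bench). The empty socket is at x = -45 mm, y = 0.
- socket (a point): Centre of the mouth of the empty socket, in the deck's top face (70 mm above the bench). A round upright blind hole, 17.8 mm in diameter, whose depth is 30, 40 or 50 mm, different from start to start, with a flat rigid floor. Axes as the stand's.
- rack: Grey plastic post rack, fixed, 60 (x) x 170 (y) x 40 mm high; origin at the centre of its underside. Three upright holes of 19 mm diameter and 30 mm depth along its y axis, at y = -52, 0 and +52 mm, each with one loose post standing in it, in any order.
- post_short: Loose plain steel post, round, 16 mm in diameter, 60 mm long, about 60 g, upright in the rack (30 mm of it stands above the rack); foot edge chamfered 1 mm; origin at the centre of its foot, z along the post to its top.
- post_mid: As the short post but 70 mm long (40 mm stands above the rack).
- post_long: As the short post but 80 mm long (50 mm stands above the rack).
- post_short_top (a point): Centre of the short post's top face, 60 mm from its foot.
- post_mid_top (a point): Centre of the mid post's top face, 70 mm from its foot.
- post_long_top (a point): Centre of the long post's top face, 80 mm from its foot.
- holder: White plastic rod holder, fixed, 60 x 60 x 40 mm high; origin at the centre of its underside.
- holder_hole0 (a point): Centre of the mouth of the holder's hole, in its top face (40 mm above the bench): 12 mm in diameter, 30 mm deep.
- rod: Loose depth rod, about 50 g, 120 mm long, standing upright in the holder: a steel rod of 8 mm diameter and 75 mm length with a flat tip, then a black handle of 16 mm diameter and 45 mm length. Origin at the centre of the tip, z along the rod towards the handle. More than 25 N between rod or post and the stand is too hard.
- dish: Shallow glass dish, 90 mm across, 16 mm high, loose bystander; origin under its centre.
- slide_box: Open cardboard slide box, 85 x 65 x 30 mm, loose bystander; origin under its centre.
- jar: Amber glass jar, 52 mm in diameter, 70 mm high, loose bystander; origin under its centre.

How it is judged (in metres and radians):
On the way, in this order (a step that is already met when the one before it is completed fails the run):
1. the rod's tip is pressed lightly on the floor of the socket, the rod upright (horizontal distance between rod and socket below 0.0075 m and angle between rod's own z axis and vertical below 0.2 rad and contact force between rod and stand above 0.3 N and linear speed of rod below 0.02 m/s and (z of rod in the frame of socket between -0.033 and -0.027 m or z of rod in the frame of socket between -0.043 and -0.037 m or z of rod in the frame of socket between -0.053 and -0.047 m)), for 0.1 s.
2. the rod stands in its holder again, released (horizontal distance between rod and holder_hole0 below 0.006 m and z of rod in the frame of holder_hole0 below -0.025 m and angle between rod's own z axis and vertical below 0.25 rad and contact force between the fingers and rod below 0.05 N), for 0.1 s.
At the end, for the whole second after the job is handed in: One post stands released at rest in the socket: upright within 0.1 rad, 4 mm of its centre, its top level with the fixed posts (30 mm over the deck) within 3 mm. The other posts stand in the rack within 15 mm of their start. The rod stands released in its holder, tip 25 mm deep or more (all of step 2 and linear speed of rod below 0.01 m/s and ((horizontal distance between post_short_top and socket below 0.004 m and z of post_short_top in the frame of socket between 0.027 and 0.033 m and angle between post_short's own z axis and vertical below 0.1 rad and linear speed of post_short below 0.01 m/s and contact force between the fingers and post_short below 0.05 N and distance of each of post_mid, post_long from where it was at the start of the episode below 0.015 m and angle between each of post_mid, post_long's own z axis and vertical below 0.3 rad) or (horizontal distance between post_mid_top and socket below 0.004 m and z of post_mid_top in the frame of socket between 0.027 and 0.033 m and angle between post_mid's own z axis and vertical below 0.1 rad and linear speed of post_mid below 0.01 m/s and contact force between the fingers and post_mid below 0.05 N and distance of each of post_short, post_long from where it was at the start of the episode below 0.015 m and angle between each of post_short, post_long's own z axis and vertical below 0.3 rad) or (horizontal distance between post_long_top and socket below 0.004 m and z of post_long_top in the frame of socket between 0.027 and 0.033 m and angle between post_long's own z axis and vertical below 0.1 rad and linear speed of post_long below 0.01 m/s and contact force between the fingers and post_long below 0.05 N and distance of each of post_short, post_mid from where it was at the start of the episode below 0.015 m and angle between each of post_short, post_mid's own z axis and vertical below 0.3 rad))); the robot touches nothing.
It fails at once if the rod is pressed on the stand with more than 25 N (contact force between rod and stand above 25 N).
It fails at once if a post is pressed on the stand with more than 25 N (contact force between any of post_short, post_mid, post_long and stand above 25 N).
It fails at once if a post that does not come level is let go in the socket ((horizontal distance between post_short and socket below 0.008 m and z of post_short in the frame of socket below -0.015 m and (z of post_short_top in the frame of socket below 0.023 m or z of post_short_top in the frame of socket above 0.037 m) and contact force between the fingers and post_short below 0.02 N and linear speed of post_short below 0.005 m/s) or (horizontal distance between post_mid and socket below 0.008 m and z of post_mid in the frame of socket below -0.015 m and (z of post_mid_top in the frame of socket below 0.023 m or z of post_mid_top in the frame of socket above 0.037 m) and contact force between the fingers and post_mid below 0.02 N and linear speed of post_mid below 0.005 m/s) or (horizontal distance between post_long and socket below 0.008 m and z of post_long in the frame of socket below -0.015 m and (z of post_long_top in the frame of socket below 0.023 m or z of post_long_top in the frame of socket above 0.037 m) and contact force between the fingers and post_long below 0.02 N and linear speed of post_long below 0.005 m/s)).
It fails at once if the dish, slide box or jar is moved more than 20 mm (distance of any of dish, slide_box, jar from where it was at the start of the episode above 0.02 m).
It also fails if it takes over 72 s, if anything falls off the work surface, if the arm or the gripper's body presses on something with over 40 N, if the wrist force passes 120 N, or if a joint passes its speed limit or range.

## Working session

There is one attempt and no reset: what is moved stays moved. The work goes in short steps, Python scripts to look and compute and a shell command to move; the robot and the scene stay as the last step left them, time stands still between calls to the robot, and variables do not carry over. Pictures are saved under pics/ and viewed, about 8 in all and at most 12, crops included, and the job is handed in when it is done.

```bash
mkdir -p pics; cat > h.py <<'E'
import numpy as np, cv2
from workcell import env
from scipy.spatial.transform import Rotation as R
def cap(n,save=None):
    c=env.capture(n)
    if save: cv2.imwrite('pics/'+save,c['color'])
    return c
def w(c,p):
    T=np.linalg.inv(np.array(c['camera_from_world'])); return T[:3,:3]@np.array(p)+T[:3,3]
def K(c): return np.array([[c['fx'],0,c['cx']],[0,c['fy'],c['cy']],[0,0,1.]])
def px(c,P):
    M=np.array(c['camera_from_world']); return cv2.projectPoints(np.array(P,float).reshape(-1,3),cv2.Rodrigues(M[:3,:3])[0],M[:3,3],K(c),np.array(c['D'],float))[0][:,0]
def onz(c,uv,z):
    u=cv2.undistortPoints(np.array(uv,float).reshape(-1,1,2),K(c),np.array(c['D'],float))[0,0]
    T=np.linalg.inv(np.array(c['camera_from_world'])); d=T[:3,:3]@[u[0],u[1],1]; o=T[:3,3]
    return o+d*(z-o[2])/d[2]
E
python3 - <<'E'
from h import *
np.set_printoptions(precision=4,suppress=True)
s=env.sense(); print({k:np.round(s[k],3) for k in s}, env.tcp_to_grasp)
print(R.from_euler('xyz',s['tool_rot'],degrees=True).as_matrix())
im=[]
for n in('top','side'):
    c=cap(n); im.append(c['color']); cv2.imwrite(f'pics/{n}0.png',c['color'])
    print(n,'cam at',w(c,[0,0,0]))
    for q in ['stand','socket','rack','holder','holder_hole0','rod','post_short','post_mid','post_long','post_short_top','post_mid_top','post_long_top','dish','slide_box','jar']:
        r=env.mark_of(c,q)[:2]
        print(q,[(round(a['p'],2),w(c,a['point']),px(c,w(c,a['point']))[0].round()) for a in r])
E
```

```text
{'time_s': np.float64(0.0), 'joints': array([-56.748,  22.089,   0.38 ,  -0.028, -68.41 , -14.816]), 'qvel': array([ 0.093,  0.029,  0.006, -0.087,  0.032, -0.038]), 'tau': array([ -0.001, -39.066,  18.74 ,   4.22 ,   0.011,  -0.   ]), 'ee_pos': array([ 0.197, -0.592,  0.19 ]), 'tool_rot': array([-89.878,   0.006,  18.426]), 'force': array([ 0.341,  0.514, -0.382]), 'wrist_torque': array([-0.005,  0.008,  0.069]), 'grip_width': np.float64(0.995)} 0.0187
[[ 0.9487 -0.0008 -0.3161]
 [ 0.3161  0.002   0.9487]
 [-0.0001 -1.      0.0021]]
top cam at [0.4752 0.0038 0.9156]
stand [(0.64, array([ 0.5635,  0.0756, -0.0018]), array([228., 182.])), (0.62, array([ 0.677 ,  0.3145, -0.0014]), array([137., 137.]))]
socket [(0.62, array([0.5211, 0.0681, 0.0706]), array([229., 197.]))]
rack [(0.81, array([ 0.5228, -0.2793, -0.0005]), array([365., 199.]))]
holder [(0.79, array([0.5223, 0.3055, 0.004 ]), array([138., 197.])), (0.19, array([ 0.369 ,  0.0244, -0.0023]), array([247., 258.]))]
holder_hole0 [(0.66, array([0.525 , 0.3048, 0.0381]), array([134., 195.]))]
rod [(0.5, array([0.5274, 0.3063, 0.0
[... 1601 characters left out ...]
,  0.0098]), array([249., 263.]))]
post_mid [(0.49, array([ 0.5283, -0.3337,  0.0108]), array([256., 293.]))]
post_long [(0.72, array([ 0.5282, -0.2761,  0.0105]), array([254., 276.])), (0.17, array([0.5206, 0.0675, 0.071 ]), array([241., 184.]))]
post_short_top [(0.57, array([ 0.5168, -0.2265,  0.0695]), array([246., 243.]))]
post_mid_top [(0.67, array([ 0.524 , -0.3341,  0.0818]), array([253., 268.]))]
post_long_top [(0.7, array([ 0.5212, -0.2783,  0.0882]), array([250., 249.]))]
dish [(0.88, array([0.3709, 0.0247, 0.0017]), array([191., 214.]))]
slide_box [(0.64, array([ 0.6749,  0.3099, -0.0009]), array([281., 168.]))]
jar [(0.66, array([ 0.7212, -0.2891,  0.0006]), array([336., 277.]))]
```

View pics/top0.png

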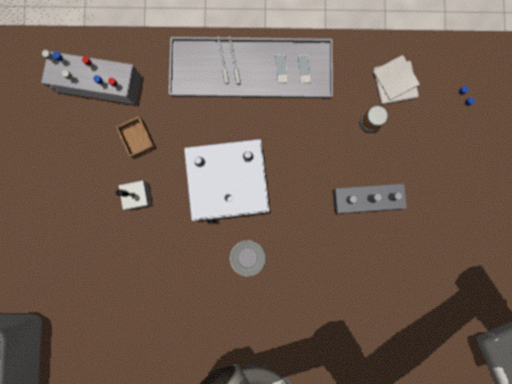

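View pics/side0.png

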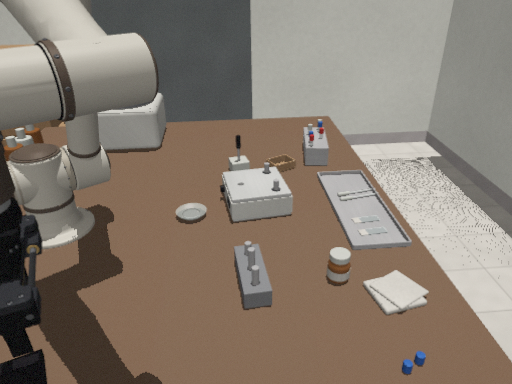

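The networks agree with both pictures: rod and holder at about top (134,195), socket at (228,198), rack at (370,199). I'll refine these with one zoomed composite.

```bash
python3 - <<'E'
from h import *
np.set_printoptions(precision=4,suppress=True)
t=cap('top'); s=cap('side')
P=dict(socket=[.519,.068,.07],rod=[.525,.306,.13],hole=[.525,.306,.04],sh=[.518,-.227,.07],lo=[.522,-.278,.09],mi=[.525,-.333,.08])
for n in P:print(n,px(t,P[n])[0],px(s,P[n])[0])
def crop(c,u,v,wd,hd,k):
    return cv2.resize(c['color'][v:v+hd,u:u+wd],None,fx=k,fy=k,interpolation=cv2.INTER_CUBIC)
a=np.hstack([crop(t,180,135,100,100,4),crop(s,215,130,100,100,4)])
b=np.hstack([crop(t,110,165,50,50,4),crop(t,330,170,80,50,4)[:, :320],crop(s,220,230,70,50,4)])
b=cv2.copyMakeBorder(b,0,0,0,800-b.shape[1],cv2.BORDER_CONSTANT)
cv2.imwrite('pics/z.png',np.vstack([a,b]))
# stand outline fit from masks: deck corners
for c in(t,s):
    for q in('rack','holder','rod','post_short','post_mid','post_long'):
        r=[m for m in env.masks_of(c,q) if m['p']>.4]
        for m in r: 
            (cx,cy),(a,b),an=cv2.minAreaRect(np.argwhere(m['mask'])[:,::-1].astype(np.float32)); print(q,round(m['p'],2),round(cx,1),round(cy,1),round(a),round(b),round(an,1))
E
```

```text
socket [228.5878 197.6   ] [240.2351 184.0239]
rod [118.819  192.2628] [237.4403 135.5782]
hole [132.8099 194.7331] [238.3277 159.8492]
sh [352.47   199.3882] [246.9857 242.5094]
lo [376.6585 197.5035] [250.2142 248.5245]
mi [398.4683 196.714 ] [253.7457 267.8526]
rack 0.69 369.4 197.4 26 73 87.0
holder 0.83 134.2 194.7 26 29 78.7
rod 0.47 125.0 192.8 19 7 8.1
rod 0.45 351.0 199.5 5 8 90.0
post_short 0.62 351.5 199.0 6 9 90.0
post_mid 0.62 394.5 196.0 6 11 90.0
rack 0.88 252.5 275.0 64 30 77.7
holder 0.63 238.0 163.1 13 20 85.2
holder 0.53 255.7 192.8 56 68 76.7
rod 0.45 237.9 147.0 24 4 84.8
post_long 0.66 250.5 257.5 17 5 90.0
```

View pics/z.png

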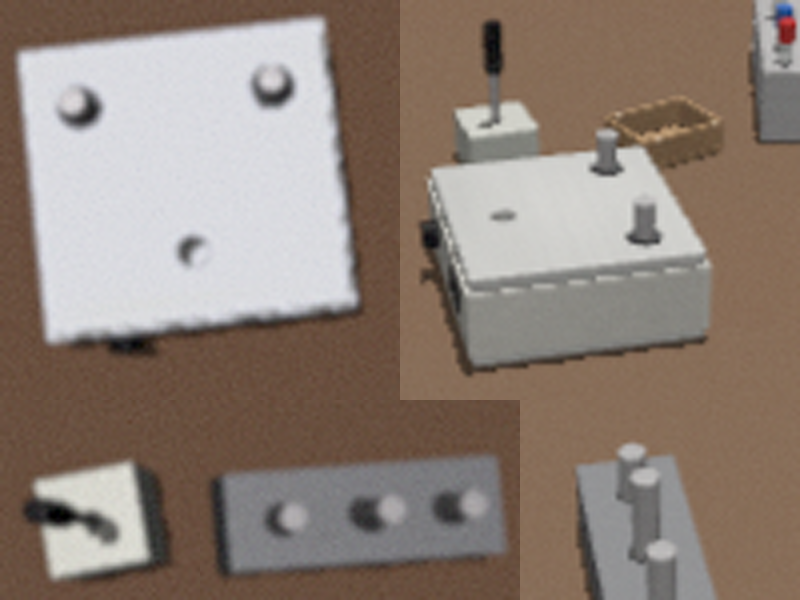

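Top view shows the socket at px (228.5,197.7) and the rod's handle top at (118.7,193). In the side view the socket is at (240.7,183.8). All of them match the estimates to within a pixel. The rack order going away from the stand is short, long, mid. Moving now.

```bash
python3 -m jog '[0.36,-0.02,0.2,0.3216,0.06, 0.36,-0.02,0.2,0.3216,0.06, 0.36,-0.02,0.2,0.3216,0.06, 0.36,-0.02,0.2,0.3216,0.06, 0.36,-0.02,0.2,0.3216,0.06, 0.36,-0.02,0.2,0.3216,0.06, 0.36,-0.02,0.2,0.3216,0.06, 0.36,-0.02,0.2,0.3216,0.06, 0.36,-0.02,0.2,0.3216,0.06, 0.36,-0.02,0.2,0.3216,0.06]' 15
```

```text
time_s: 3.13
ee_pos: [0.4767, -0.2879, 0.2116]
tool_rot: [-90.0, -0.0, 0.0]
force: [0.3, -0.3, -0.3]
grip_width: 0.691
```

```bash
python3 -m jog '[0.024,0,0.3,0,0.06, 0.024,0,0.3,0,0.06, 0.024,0,0.3,0,0.06, 0.024,0,0.3,0,0.06, 0.024,0,0.3,0,0.06, 0.024,0,0.3,0,0.06, 0.024,0,0.3,0,0.06, 0.024,0,0.3,0,0.06]'; python3 -m jog '[0.024,0,0.294,0,0.06, 0.024,0,0.294,0,0.06, 0.024,0,0.294,0,0.06, 0.024,0,0.294,0,0.06, 0.024,0,0.294,0,0.06, 0.024,0,0.294,0,0.06, 0.024,0,0.294,0,0.06, 0.024,0,0.294,0,0.06, 0.024,0,0.294,0,0.06, 0.024,0,0.294,0,0.06]'
```

```text
time_s: 3.8
ee_pos: [0.5001, 0.0149, 0.2115]
tool_rot: [-89.9, -0.1, 0.3]
force: [-0.8, -0.7, 0.3]
grip_width: 0.69
time_s: 4.63
ee_pos: [0.5232, 0.304, 0.2107]
tool_rot: [-90.1, 0.0, 0.0]
force: [-0.7, -0.3, -0.4]
grip_width: 0.692
```

```bash
python3 -m jog '[0.001,0.04,0.001,0,0.06, 0.001,0.08,0.001,0,0.06, 0.001,0.12,0.001,0,0.06, 0.001,0.12,0.001,0,0.06]'; python3 -m jog '[0,0,0,0,0.04, 0,0,0,0,0.02, 0,0,0,0,0.01, 0,0,0,0,0.01, 0,0,0,0,0.01, 0,0,0,0,0.01, 0,0,0,0,0.01, 0,0,0,0,0.01]' 15
python3 -c "
from h import *
c=cap('side'); d=c['color'][90:230,170:330]; cv2.imwrite('pics/g1.png',cv2.resize(d,None,fx=4,fy=4))"
```

```text
time_s: 4.97
ee_pos: [0.5195, 0.2995, 0.0834]
tool_rot: [-90.6, 0.8, -0.2]
force: [-1.9, -2.3, -1.1]
grip_width: 0.691
time_s: 5.63
ee_pos: [0.5246, 0.3055, 0.0915]
tool_rot: [-90.0, -0.0, 0.0]
force: [-0.2, 0.1, 1.1]
grip_width: 0.177
```

View pics/g1.png

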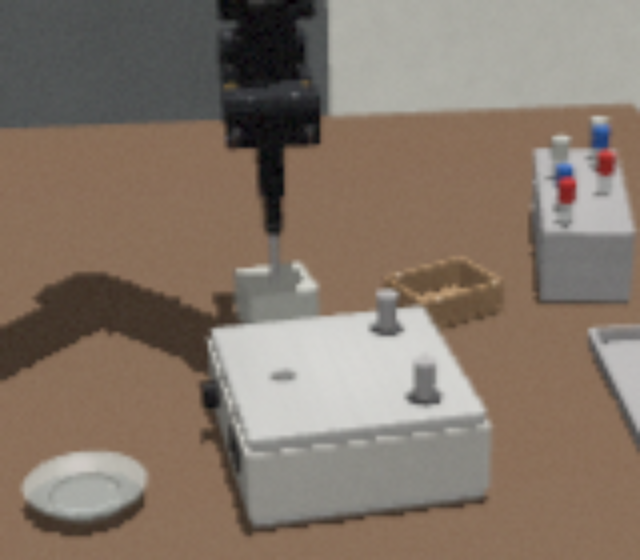

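Rod gripped (grip width 0.177, about 16 mm), with the shaft going straight into the holder. Lifting it and carrying it over the socket.

```bash
python3 -m jog '[0,-0.03,0,0,0.01, 0,-0.06,0,0,0.01, 0,-0.09,0,0,0.01, 0,-0.11,0,0,0.01, -0.002,-0.11,-0.04,0,0.01, -0.004,-0.11,-0.08,0,0.01, -0.006,-0.11,-0.12,0,0.01, -0.006,-0.11,-0.16,0,0.01, -0.006,-0.11,-0.2,0,0.01, -0.006,-0.11,-0.2225,0,0.01]';
python3 -m jog '[0,0,-0.015,0,0.01, 0,0.01,-0.015,0,0.01, 0,0.025,-0.015,0,0.01, 0,0.03,-0.015,0,0.01, 0,0.03,-0.015,0,0.01, 0,0.03,-0.015,0,0.01]'
cat > look.py <<'E'
import sys
from h import *
ims=[]
t=cap('top');s=cap('side')
a=t['color'][150:250,180:280];b=s['color'][115:215,200:300]
cv2.imwrite('pics/'+sys.argv[1],np.hstack([cv2.resize(i,None,fx=4,fy=4,interpolation=cv2.INTER_CUBIC) for i in(a,b)]))
print(env.sense()['ee_pos'])
E
python3 look.py r1.png
```

```text
time_s: 6.52
ee_pos: [0.5174, 0.0796, 0.2011]
tool_rot: [-90.0, 0.1, -0.1]
force: [-0.0, 0.3, -0.2]
grip_width: 0.17
time_s: 7.02
ee_pos: [0.5185, 0.0683, 0.1708]
tool_rot: [-90.0, 0.0, 0.1]
force: [1.0, 0.0, -0.7]
grip_width: 0.172
[0.51900616 0.0684427  0.17163478]
```

View pics/r1.png

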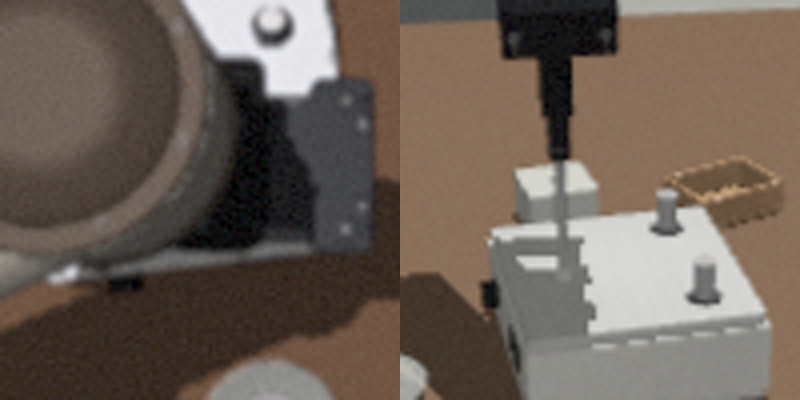

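The side view shows the rod hanging upright with its tip over the socket, at about px (241.5,184). Descending in stages.

```bash
python3 -m jog '[0,0.008,0,0,0.01, 0,0.016,0,0,0.01, 0,0.022,0,0,0.01, 0,0.026,0,0,0.01, 0,0.03,0,0,0.01, 0,0.03,0,0,0.01]'; python3 -m jog '[0,0.004,0,0,0.01, 0,0.008,0,0,0.01, 0,0.012,0,0,0.01, 0,0.015,0,0,0.01, 0,0.015,0,0,0.01, 0,0.015,0,0,0.01]'
```

```text
time_s: 7.62
ee_pos: [0.5179, 0.0676, 0.14]
tool_rot: [-90.0, 0.1, 0.0]
force: [-0.1, -0.0, -0.6]
grip_width: 0.171
time_s: 8.12
ee_pos: [0.5185, 0.0677, 0.126]
tool_rot: [-90.0, 0.0, 0.0]
force: [0.0, 0.6, -0.0]
grip_width: 0.168
```

In the hole with no contact at about 25 mm deep. Probing slowly.

```bash
python3 -m jog '[0,0.001,0,0,0.01, 0,0.002,0,0,0.01, 0,0.003,0,0,0.01, 0,0.004,0,0,0.01, 0,0.005,0,0,0.01, 0,0.006,0,0,0.01, 0,0.0065,0,0,0.01, 0,0.007,0,0,0.01, 0,0.007,0,0,0.01]'
```

```text
time_s: 8.87
ee_pos: [0.5185, 0.0678, 0.119]
tool_rot: [-90.0, 0.0, 0.0]
force: [0.5, -0.1, -0.0]
grip_width: 0.17
```

```bash
python3 -m jog '[0,0.002,0,0,0.01, 0,0.004,0,0,0.01, 0,0.005,0,0,0.01, 0,0.006,0,0,0.01, 0,0.006,0,0,0.01]';python3 -m jog '[0,0.0005,0,0,0.01, 0,0.001,0,0,0.01, 0,0.0015,0,0,0.01, 0,0.002,0,0,0.01, 0,0.002,0,0,0.01]';python3 -m jog '[0,0.0005,0,0,0.01, 0,0.001,0,0,0.01, 0,0.001,0,0,0.01]'
```

```text
time_s: 9.28
ee_pos: [0.5183, 0.0677, 0.1128]
tool_rot: [-90.0, 0.0, 0.0]
force: [-0.4, -0.4, -1.3]
grip_width: 0.173
time_s: 9.7
ee_pos: [0.5189, 0.0678, 0.1115]
tool_rot: [-90.0, -0.1, 0.0]
force: [-0.3, -0.3, 1.1]
grip_width: 0.169
time_s: 9.95
ee_pos: [0.5197, 0.068, 0.1113]
tool_rot: [-90.0, -0.2, 0.0]
force: [-0.3, 0.1, 5.0]
grip_width: 0.171
```

Contact at 5 N with the tip 40 mm deep. Holding there briefly.

```bash
python3 -m jog '[0,0,0,0,0.01, 0,0,0,0,0.01, 0,0,0,0,0.01, 0,0,0,0,0.01]'; python3 -m jog '[0,0.0003,0,0,0.01,0,0.0003,0,0,0.01]'; python3 -m jog '[0,-0.02,0,0,0.01, 0,-0.05,0,0,0.01, 0,-0.085,0,0,0.01, 0,-0.092,0,0,0.01, 0,-0.092,0,0,0.01]'
```

```text
time_s: 10.28
ee_pos: [0.5196, 0.068, 0.1113]
tool_rot: [-90.0, -0.2, 0.0]
force: [1.0, -0.5, 4.6]
grip_width: 0.173
time_s: 10.45
ee_pos: [0.52, 0.0681, 0.1113]
tool_rot: [-90.0, -0.2, 0.1]
force: [-0.0, -0.6, 6.4]
grip_width: 0.168
time_s: 10.87
ee_pos: [0.52, 0.0685, 0.2046]
tool_rot: [-89.9, -0.3, 0.0]
force: [-0.1, 0.8, -1.5]
grip_width: 0.167
```

```bash
python3 -m jog '[0.002,0,0.04,0,0.01, 0.004,0,0.08,0,0.01, 0.006,0,0.12,0,0.01, 0.006,0,0.16,0,0.01, 0.006,0,0.2,0,0.01, 0.006,0,0.23,0,0.01, 0.006,0,0.2375,0,0.01, 0.006,0,0.2375,0,0.01, 0.006,0,0.2375,0,0.01]'; python3 -m jog '[0,0.02,0,0,0.01, 0,0.04,0,0,0.01, 0,0.055,0,0,0.01, 0,0.065,0,0,0.01, 0,0.068,0,0,0.01, 0,0.068,0,0,0.01, 0,0.068,0,0,0.01]'
python3 - <<'E'
from h import *
s=cap('side'); cv2.imwrite('pics/b1.png',cv2.resize(s['color'][120:190,200:290],None,fx=6,fy=6,interpolation=cv2.INTER_CUBIC))
print(env.sense()['ee_pos'])
for q in('rod','holder_hole0'): print(q,[(a['p'],w(s,a['point'])) for a in env.mark_of(s,q)[:2]])
E
```

```text
time_s: 11.62
ee_pos: [0.5235, 0.3045, 0.1999]
tool_rot: [-90.1, 0.2, 0.0]
force: [0.4, -0.3, -0.2]
grip_width: 0.174
time_s: 12.2
ee_pos: [0.5251, 0.3049, 0.1347]
tool_rot: [-90.0, -0.1, -0.0]
force: [-1.1, -0.3, -0.6]
grip_width: 0.173
[0.52521095 0.3053085  0.13500343]
rod [(0.53, array([0.52792836, 0.30869572, 0.05508522]))]
holder_hole0 [(0.62, array([0.52705941, 0.30927101, 0.04038576])), (0.5, array([ 0.5173046 , -0.2237813 ,  0.07298543]))]
```

View pics/b1.png

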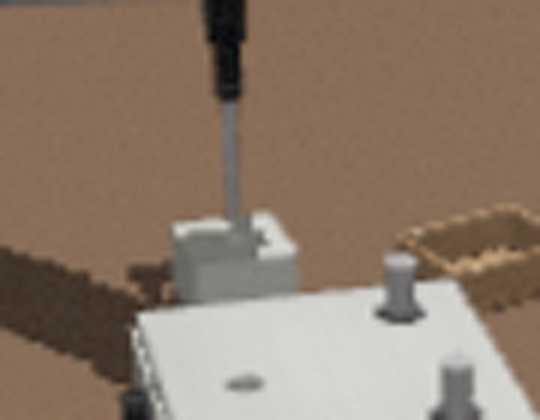

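The side view shows the rod vertical with its tip just above the hole, around crop (238,235), and the networks put tip and hole within 1 mm of each other. Lowering.

```bash
python3 -m jog '[0,0.005,0,0,0.01, 0,0.01,0,0,0.01, 0,0.014,0,0,0.01, 0,0.017,0,0,0.01, 0,0.017,0,0,0.01, 0,0.017,0,0,0.01]'
```

```text
time_s: 12.85
ee_pos: [0.5244, 0.3052, 0.1164]
tool_rot: [-90.0, 0.0, 0.0]
force: [-0.0, -0.3, -0.3]
grip_width: 0.171
```

Tip is at about 0.035, below the mouth, with no force. Continuing down.

```bash
python3 -m jog '[0,0.006,0,0,0.01, 0,0.012,0,0,0.01, 0,0.018,0,0,0.01, 0,0.021,0,0,0.01, 0,0.023,0,0,0.01, 0,0.0235,0,0,0.01,0,0.0235,0,0,0.01]'
```

```text
time_s: 13.43
ee_pos: [0.5245, 0.3053, 0.0931]
tool_rot: [-90.0, 0.0, 0.0]
force: [0.7, 0.1, -0.5]
grip_width: 0.171
```

```bash
python3 -m jog '[0,0.001,0,0,0.01, 0,0.0015,0,0,0.01, 0,0.0015,0,0,0.02, 0,0.0015,0,0,0.04, 0,0.0015,0,0,0.06, 0,0.0015,0,0,0.06, 0,0.0015,0,0,0.06, 0,0.0015,0,0,0.06]'; python3 -m jog '[0,-0.03,0,0,0.06, 0,-0.07,0,0,0.06, 0,-0.11,0,0,0.06, 0,-0.11,0,0,0.06]'
python3 - <<'E'
from h import *
s=cap('side'); cv2.imwrite('pics/b2.png',cv2.resize(s['color'][120:190,200:290],None,fx=6,fy=6,interpolation=cv2.INTER_CUBIC))
for q in('rod','holder_hole0'): print(q,[(a['p'],w(s,a['point'])) for a in env.mark_of(s,q)[:2]])
E
```

```text
time_s: 14.1
ee_pos: [0.5245, 0.3053, 0.0919]
tool_rot: [-90.0, -0.0, 0.0]
force: [0.8, -0.5, -0.4]
grip_width: 0.519
time_s: 14.43
ee_pos: [0.5289, 0.3079, 0.2116]
tool_rot: [-89.5, -0.8, 0.1]
force: [1.6, 0.6, 1.7]
grip_width: 0.681
rod [(0.44, array([0.52651402, 0.30817876, 0.01169936]))]
holder_hole0 [(0.8, array([0.52287263, 0.30942406, 0.04262572]))]
```

View pics/b2.png

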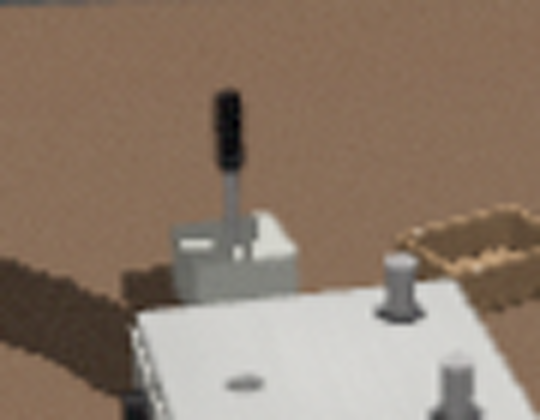

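Rod stands upright in the holder, released, handle top at crop (228,95). A 40 mm socket plus 30 mm above the deck calls for the 70 mm mid post, which is the far one in the rack (y≈-0.333). Going there.

```bash
python3 -m jog '[0,0,-0.3,0,0.04, 0,0,-0.3,0,0.04, 0,0,-0.3,0,0.04, 0,0,-0.3,0,0.04, 0,0,-0.3,0,0.04, 0,0,-0.3,0,0.04, 0,0,-0.3,0,0.04, 0,0,-0.3,0,0.04]'; python3 -m jog '[0.0015,0,-0.338,0,0.04, 0.0015,0,-0.338,0,0.04, 0.0015,0,-0.338,0,0.04, 0.0015,0,-0.338,0,0.04, 0.0015,0,-0.338,0,0.04, 0.0015,0,-0.338,0,0.04, 0.0015,0,-0.338,0,0.04, 0.0015,0,-0.338,0,0.04, 0.0015,0,-0.338,0,0.04, 0.0015,0,-0.338,0,0.04]';python3 -m jog '[0,0.03,0,0,0.04, 0,0.06,0,0,0.04, 0,0.09,0,0,0.04, 0,0.1,0,0,0.04, 0,0.1,0,0,0.04, 0,0.1,0,0,0.04]'
python3 - <<'E'
from h import *
s=cap('side'); cv2.imwrite('pics/p1.png',cv2.resize(s['color'][215:305,205:305],None,fx=6,fy=6,interpolation=cv2.INTER_CUBIC))
print(env.sense()['ee_pos'],px(s,env.sense()['ee_pos']))
for q in('post_mid_top','post_mid','post_long_top','post_short_top'): print(q,[(a['p'],w(s,a['point'])) for a in env.mark_of(s,q)[:2]])
E
```

```text
time_s: 15.25
ee_pos: [0.5225, 0.0005, 0.2001]
tool_rot: [-90.1, 0.3, -0.3]
force: [0.3, 0.5, 0.3]
grip_width: 0.461
time_s: 16.08
ee_pos: [0.5248, -0.3345, 0.199]
tool_rot: [-89.9, 0.2, -0.2]
force: [-0.0, -0.3, -0.7]
grip_width: 0.461
time_s: 16.58
ee_pos: [0.5266, -0.3321, 0.1022]
tool_rot: [-90.0, 0.0, 0.1]
force: [0.4, -0.1, -0.6]
grip_width: 0.457
[ 0.52741853 -0.33256839  0.10343272] [[254.71165775 258.80652052]]
post_mid_top [(0.67, array([ 0.52332537, -0.32971416,  0.07794114])), (0.27, array([ 0.72255102, -0.29081628,  0.00086901]))]
post_mid [(0.41, array([ 0.52166501, -0.27704235,  0.00525983]))]
post_long_top []
post_short_top [(0.39, array([ 0.51793934, -0.22533219,  0.07094292]))]
```

View pics/p1.png

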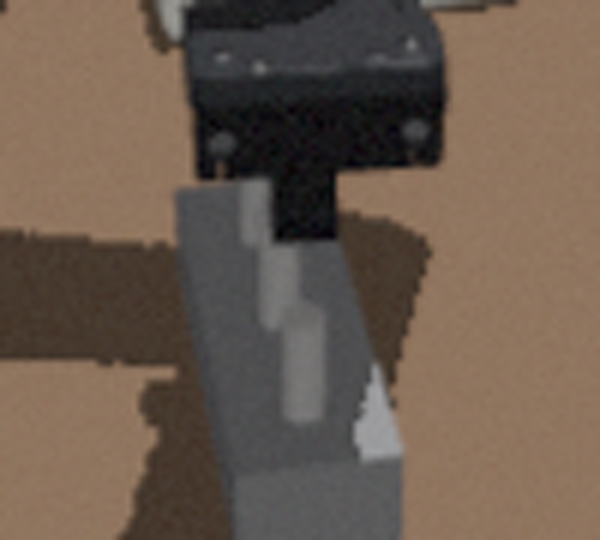

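Side view: finger centre column and mid post column both at about crop x=305, so x is aligned. Descending and gripping.

```bash
python3 -m jog '[0,0.02,0,0,0.04, 0,0.035,0,0,0.04, 0,0.044,0,0,0.04, 0,0.0475,0,0,0.04, 0,0.0475,0,0,0.04, 0,0.0475,0,0,0.04]'; python3 -m jog '[0,0,0,0,0.025, 0,0,0,0,0.018, 0,0,0,0,0.01, 0,0,0,0,0.01, 0,0,0,0,0.01, 0,0,0,0,0.01, 0,0,0,0,0.01]' 20
```

```text
time_s: 17.33
ee_pos: [0.5267, -0.3331, 0.0551]
tool_rot: [-90.0, -0.1, 0.0]
force: [1.0, -0.3, 1.0]
grip_width: 0.459
time_s: 17.92
ee_pos: [0.5261, -0.3327, 0.0544]
tool_rot: [-90.0, -0.0, 0.0]
force: [-0.0, -0.3, 0.2]
grip_width: 0.127
```

Grip width 0.127 is about 11 mm, too small for a 16 mm post. Looking before I lift.

```bash
python3 -m jog '[0,0,0,0,0.01, 0,0,0,0,0.01, 0,0,0,0,0.01]'; python3 - <<'E'
from h import *
s=cap('side');t=cap('top')
f=lambda c,u,v:cv2.resize(c['color'][v:v+90,u:u+65],None,fx=6,fy=6,interpolation=cv2.INTER_CUBIC)
cv2.imwrite('pics/p2.png',np.hstack([f(s,222,215),f(t,360,150)]))
E
```

```text
time_s: 18.17
ee_pos: [0.5261, -0.3327, 0.0543]
tool_rot: [-90.0, 0.0, 0.0]
force: [0.2, -0.0, -0.3]
grip_width: 0.117
```

View pics/p2.png

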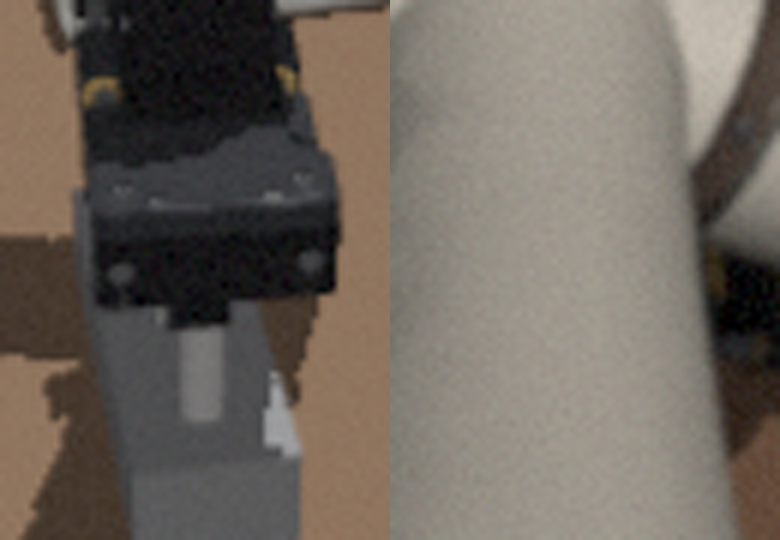

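```bash
python3 - <<'E'
from h import *
np.set_printoptions(precision=4,suppress=True)
s=cap('side')
for P in ([.526,-.333,.04],[.526,-.333,.08],[.526,-.333,.0543],[.526,-.353,.0543],[.526,-.343,.0543],[.526,-.32,.0543]): print(P,px(s,P)[0])
print('pixels: post base/top rows',215+420/6,'finger bottom',215+325/6)
for uv,z in(((255.3,284.5),.04),((255.3,269.5),.0543)): print(uv,z,onz(s,uv,z))
for q in('post_mid_top','post_mid','post_short','post_long'): print(q,[(round(a['p'],2),w(s,a['point'])) for a in env.mark_of(s,q)[:2]])
for q in('post_mid','post_long'):
  for m in env.masks_of(s,q)[:2]:
    a=np.argwhere(m['mask']);print(q,round(m['p'],2),a.min(0),a.max(0))
E
```

```text
[0.526, -0.333, 0.04] [254.4889 282.3949]
[0.526, -0.333, 0.08] [254.2172 267.8198]
[0.526, -0.333, 0.0543] [254.3931 277.2566]
[0.526, -0.353, 0.0543] [255.2162 283.529 ]
[0.526, -0.343, 0.0543] [254.8006 280.3619]
[0.526, -0.32, 0.0543] [253.8751 273.309 ]
pixels: post base/top rows 285.0 finger bottom 269.1666666666667
(255.3, 284.5) 0.04 [ 0.5271 -0.3399  0.04  ]
(255.3, 269.5) 0.0543 [ 0.5302 -0.3076  0.0543]
post_mid_top [(0.55, array([ 0.5256, -0.3321,  0.0835]))]
post_mid []
post_short []
post_long []
```

```bash
python3 - <<'E'
from h import *
np.set_printoptions(precision=3,suppress=True)
s=cap('side'); st=env.sense(); print(st['ee_pos'],st['joints'],st['grip_width'],st['force'],st['tau'])
e=np.array([.526,-.333,.0543])
k=6;u0,v0=205,175
im=cv2.resize(s['color'][v0:v0+95,u0:u0+125],None,fx=k,fy=k,interpolation=cv2.INTER_CUBIC)
def dot(P,c):
    p=px(s,P)[0]; cv2.circle(im,tuple(int(x) for x in ((p-[u0,v0]+.5)*k)),4,c,-1); print(P,p)
for dy in(-.02,.02):
    for dx in(-.0095,.0095): dot(e+[dx,dy,0],(0,0,255))          # finger ends
for dx in(-.0375,.0375):
    for dy in(-.095,.095): dot(e+[dx,dy,.0697],(0,255,0))        # body bottom corners
cv2.imwrite('pics/p3.png',im)
E
```

```text
[ 0.526 -0.333  0.054] [-17.432  28.803  -9.842  -0.001 -51.352 -72.557] 0.11283941078845308 [-0.903  0.221 -0.637] [  0.    -41.72   15.681   3.528  -0.062  -0.   ]
[ 0.517 -0.353  0.054] [250.709 283.857]
[ 0.535 -0.353  0.054] [259.715 283.202]
[ 0.517 -0.313  0.054] [249.265 271.529]
[ 0.535 -0.313  0.054] [257.93 270.92]
[ 0.489 -0.428  0.124] [238.153 283.284]
[ 0.489 -0.238  0.124] [233.713 226.652]
[ 0.564 -0.428  0.124] [278.209 280.386]
[ 0.564 -0.238  0.124] [266.801 224.626]
```

View pics/p3.png

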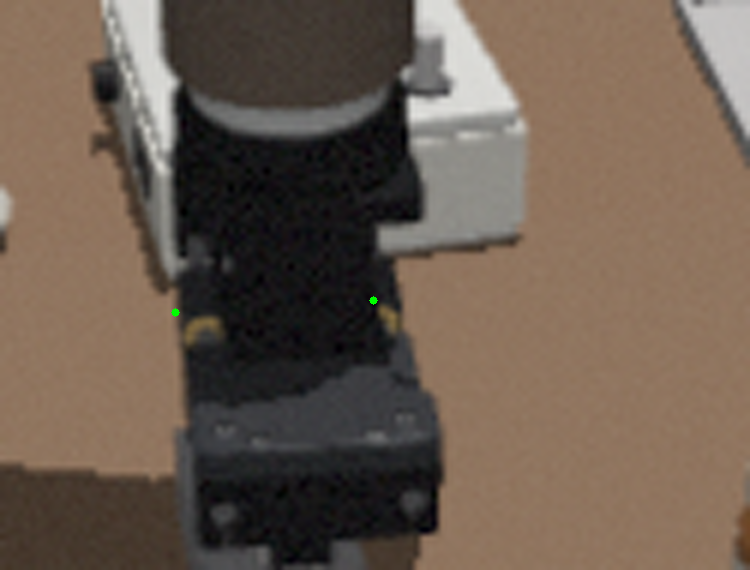

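The picture shows the fingers ending about 12 px (30 mm) higher than ee_pos implies, and the grip closed to the commanded 10 mm. So the fingers shut above the post, and the post hasn't moved. I'll reopen, descend slowly watching the force, and track the finger's lower edge numerically.

```bash
python3 -m jog '[0,0,0,0,0.02, 0,0,0,0,0.04, 0,0,0,0,0.04, 0,0,0,0,0.04, 0,0,0,0,0.04, 0,0,0,0,0.04]'; cat > edge.py <<'E'
from h import *
s=cap('side'); g=s['color'].mean(2); print(env.sense()['ee_pos'])
for c in (251,253,255,257,259): print(c,g[255:300,c].astype(int).tolist())
E
python3 edge.py; python3 -m jog '[0,0.002,0,0,0.04, 0,0.004,0,0,0.04, 0,0.006,0,0,0.04, 0,0.008,0,0,0.04, 0,0.01,0,0,0.04,0,0.01,0,0,0.04,0,0.01,0,0,0.04]'; python3 edge.py
```

```text
time_s: 19.17
ee_pos: [0.5261, -0.3327, 0.0543]
tool_rot: [-90.0, 0.0, 0.0]
force: [-0.0, -0.4, -0.3]
grip_width: 0.434
[ 0.52610323 -0.33269114  0.05434658]
251 [21, 13, 17, 26, 15, 15, 23, 20, 24, 27, 25, 17, 12, 20, 25, 21, 17, 27, 18, 68, 82, 82, 79, 78, 80, 80, 76, 77, 75, 78, 82, 78, 79, 77, 79, 79, 82, 78, 85, 88, 89, 90, 89, 91, 90]
253 [16, 28, 22, 22, 21, 20, 20, 21, 19, 14, 16, 22, 19, 12, 23, 16, 14, 27, 16, 99, 112, 113, 109, 112, 109, 114, 110, 112, 113, 109, 87, 79, 79, 80, 77, 79, 78, 74, 89, 88, 91, 89, 89, 86, 91]
255 [21, 20, 17, 26, 17, 23, 24, 18, 20, 19, 20, 16, 16, 16, 27, 18, 11, 19, 34, 106, 118, 119, 119, 118, 117, 119, 120, 119, 117, 118, 99, 82, 74, 77, 76, 79, 73, 81, 86, 88, 93, 91, 91, 89, 91]
257 [15, 27, 15, 22, 20, 10, 21, 22, 20, 16, 16, 20, 19, 24, 20, 19, 16, 18, 41, 102, 116, 115, 113, 115, 112, 115, 113, 115, 112, 113, 86, 78, 75, 79, 79, 79, 79, 84, 87, 92, 90, 92, 91, 92, 91]
259 [23, 17, 21, 23, 21, 25, 14, 20, 22, 20, 18, 19, 13, 24, 21, 19, 15, 13, 43, 80, 87, 90, 91, 87, 88, 93, 88, 85, 81, 83, 79, 80, 75, 80, 81, 78, 77, 86, 89, 88, 87, 9
[... 407 characters left out ...]
3, 18, 18, 15, 7, 8, 23, 24, 16, 21, 23, 77, 109, 112, 108, 111, 110, 108, 86, 79, 77, 79, 77, 75, 83, 81, 86, 89, 91, 90, 89, 89, 89]
255 [39, 35, 39, 33, 28, 22, 26, 17, 24, 23, 20, 17, 20, 17, 3, 22, 17, 28, 16, 14, 16, 11, 13, 104, 118, 120, 118, 118, 115, 119, 98, 80, 77, 79, 78, 77, 75, 77, 86, 89, 91, 92, 95, 91, 92]
257 [39, 35, 37, 30, 22, 21, 25, 26, 20, 24, 18, 24, 22, 16, 18, 16, 14, 19, 17, 18, 17, 18, 21, 99, 113, 113, 114, 115, 114, 112, 89, 78, 81, 78, 77, 78, 78, 82, 88, 93, 87, 92, 91, 91, 91]
259 [32, 36, 36, 27, 27, 3, 28, 15, 24, 23, 21, 18, 19, 14, 26, 15, 14, 19, 19, 21, 21, 27, 39, 77, 88, 89, 83, 82, 83, 84, 80, 76, 79, 80, 77, 77, 79, 89, 91, 90, 89, 90, 91, 91, 89]
```

Finger edge tracks the motion and there's still no contact: real fingertips sit about 28–35 mm above ee_pos. Going 17 mm lower and closing.

```bash
python3 -m jog '[0,0.003,0,0,0.04, 0,0.006,0,0,0.04, 0,0.009,0,0,0.04, 0,0.012,0,0,0.04, 0,0.015,0,0,0.04,0,0.017,0,0,0.04,0,0.017,0,0,0.04]';  python3 -m jog '[0,0,0,0,0.025, 0,0,0,0,0.018, 0,0,0,0,0.01, 0,0,0,0,0.01, 0,0,0,0,0.01, 0,0,0,0,0.01, 0,0,0,0,0.01, 0,0,0,0,0.01]' 20; python3 edge.py
```

```text
time_s: 20.43
ee_pos: [0.5257, -0.3325, 0.0266]
tool_rot: [-90.0, 0.1, 0.0]
force: [-0.4, 0.1, -0.4]
grip_width: 0.457
time_s: 21.1
ee_pos: [0.5262, -0.3327, 0.0275]
tool_rot: [-90.0, -0.0, 0.0]
force: [0.3, 0.5, 1.0]
grip_width: 0.177
[ 0.52619872 -0.33274883  0.02747949]
251 [63, 61, 66, 62, 60, 56, 68, 46, 33, 40, 33, 28, 25, 18, 16, 22, 17, 20, 23, 20, 19, 19, 18, 26, 17, 41, 69, 78, 76, 78, 80, 78, 81, 79, 75, 78, 79, 75, 86, 90, 90, 92, 93, 90, 88]
253 [65, 64, 62, 61, 63, 63, 74, 51, 37, 37, 37, 25, 10, 20, 18, 21, 16, 18, 24, 27, 22, 24, 18, 21, 22, 55, 101, 109, 114, 107, 87, 79, 80, 78, 78, 78, 78, 80, 89, 90, 90, 92, 92, 90, 91]
255 [67, 62, 60, 62, 64, 61, 70, 47, 36, 37, 33, 25, 23, 19, 24, 23, 23, 21, 5, 21, 19, 22, 20, 18, 14, 78, 109, 119, 118, 118, 97, 82, 78, 78, 80, 80, 77, 77, 87, 92, 90, 90, 92, 93, 87]
257 [60, 63, 60, 63, 60, 60, 62, 41, 33, 37, 31, 24, 18, 24, 21, 23, 19, 18, 18, 29, 17, 19, 10, 22, 8, 96, 110, 113, 115, 113, 90, 77, 77, 77, 75, 76, 80, 83, 87, 91, 91, 91, 89, 91, 90]
259 [60, 64, 63, 64, 65, 61, 50, 37, 38, 37, 32, 28, 11, 21, 29, 18, 23, 23, 21, 7, 23, 21, 12, 12, 19, 78, 83, 83, 81, 81, 77, 77, 74, 80, 78, 80, 79, 87, 92, 89, 91, 91, 92, 89, 91]
```

Gripped at 16 mm. Foot is 17.5 mm below ee_pos, so on the socket floor ee_z should read about 0.0475. Lifting and carrying.

```bash
python3 -m jog '[0,-0.015,0,0,0.01, 0,-0.035,0,0,0.01, 0,-0.06,0,0,0.01, 0,-0.09,0,0,0.01, 0,-0.115,0,0,0.01, 0,-0.13,0,0,0.01, 0,-0.13,0,0,0.01]'; python3 -m jog '[-0.001,0,0.04,0,0.01, -0.002,0,0.08,0,0.01, -0.003,0,0.12,0,0.01, -0.005,0,0.16,0,0.01, -0.007,0,0.2,0,0.01, -0.007,0,0.24,0,0.01, -0.007,0,0.28,0,0.01, -0.007,0,0.32,0,0.01, -0.007,0,0.36,0,0.01, -0.007,0,0.385,0,0.01]'; python3 -m jog '[0,0.01,0.015,0,0.01, 0,0.025,0.0155,0,0.01, 0,0.04,0.0155,0,0.01, 0,0.05,0.0155,0,0.01, 0,0.05,0.0155,0,0.01, 0,0.05,0.0155,0,0.01, 0,0.05,0.0155,0,0.01]'
python3 - <<'E'
from h import *
np.set_printoptions(precision=4,suppress=True)
s=cap('side'); print(env.sense()['ee_pos'],env.sense()['grip_width'])
for q in('post_mid','post_mid_top','socket','post_long','post_short','rod'):
    print(q,[(round(a['p'],2),w(s,a['point']),px(s,w(s,a['point']))[0]) for a in env.mark_of(s,q)[:2]])
cv2.imwrite('pics/s1.png',cv2.resize(s['color'][140:220,200:300],None,fx=7,fy=7,interpolation=cv2.INTER_CUBIC))
E
```

```text
time_s: 21.73
ee_pos: [0.5282, -0.3338, 0.1617]
tool_rot: [-90.2, -0.4, 0.0]
force: [0.2, 0.0, 0.1]
grip_width: 0.175
time_s: 22.57
ee_pos: [0.518, 0.0553, 0.1562]
tool_rot: [-90.0, 0.1, 0.1]
force: [-0.3, -0.7, -1.0]
grip_width: 0.174
time_s: 23.15
ee_pos: [0.5195, 0.0676, 0.1077]
tool_rot: [-90.0, -0.0, -0.0]
force: [1.1, 0.4, -0.6]
grip_width: 0.175
[0.5197 0.0677 0.1081] 0.1793824089876901
post_mid [(0.6, array([0.5209, 0.068 , 0.0902]), array([240.6574, 177.8969]))]
post_mid_top [(0.68, array([ 0.5281, -0.273 ,  0.0103]), array([253.3468, 274.869 ])), (0.56, array([0.5185, 0.0684, 0.1613]), array([239.051 , 155.6665]))]
socket [(0.63, array([0.519 , 0.0697, 0.0723]), array([240.1701, 183.0603])), (0.22, array([ 0.6741,  0.3084, -0.005 ]), array([280.3766, 169.05  ]))]
post_long [(0.5, array([ 0.5251, -0.2733,  0.0123]), array([252.0416, 274.3469]))]
post_short [(0.55, array([ 0.5178, -0.2294,  0.0124]), array([247.5094, 262.6469]))]
rod [(0.34, array([ 0.5187, -0.2284,  0.0109]), array([247.8621, 262.821 ]))]
```

View pics/s1.png

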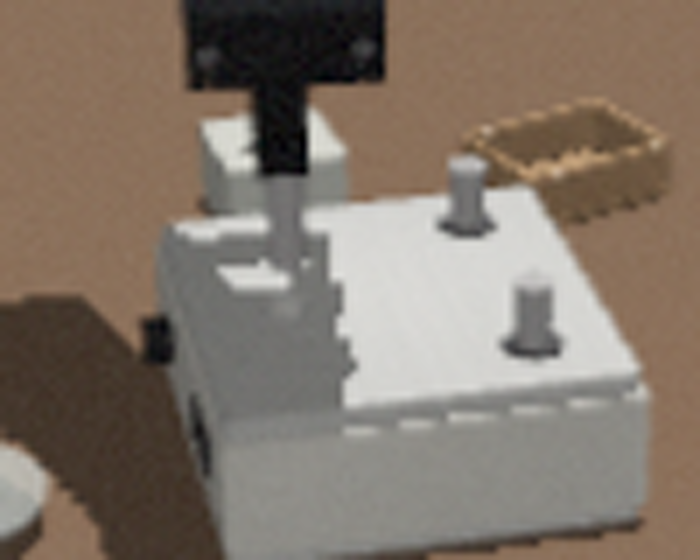

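The side view shows the post hanging upright, foot at about px (240.7,178), with the socket mouth below it at about (241,183.6). I'll pin the socket down better from the first pictures using the deck outline.

```bash
python3 - <<'E'
from h import *
np.set_printoptions(precision=4,suppress=True)
for n,box in(('top',(150,80,300,240)),('side',(215,150,300,225))):
    c=cap(n); im=cv2.imread(f'pics/{n}0.png'); g=cv2.GaussianBlur(im,(3,3),0).min(2)
    if n=='top':
        b=cv2.threshold(g,0,255,cv2.THRESH_BINARY)[1]*0+((g>110)*255).astype(np.uint8)
        m=np.zeros_like(b); m[130:230,170:285]=b[130:230,170:285]
        ct=max(cv2.findContours(m,cv2.RETR_EXTERNAL,cv2.CHAIN_APPROX_NONE)[0],key=cv2.contourArea)
        W=np.array([onz(c,p[0],.07)[:2] for p in ct],np.float32)
        (cx,cy),(a,bb),an=cv2.minAreaRect(W); print('rect',cx,cy,a,bb,an)
        for yaw in (an,an-90):
            if abs(yaw)<45:
                y=np.deg2rad(yaw); print('yaw',yaw,'socket',cx-.045*np.cos(y),cy-.045*np.sin(y))
                A=np.array([cx,cy]); 
                for q in([.048,.058,.1],[.048,-.058,.1],[-.045,0,.07]):
                    r=A+np.array([[np.cos(y),-np.sin(y)],[np.sin(y),np.cos(y)]])@q[:2]; print(q,px(c,[*r,q[2]]))
    # hole: dark pixels near
    u,v=px(c,[.519,.068,.07])[0].round().astype(int)
    p=im[v-4:v+5,u-6:u+7].mean(2); print(n,u,v); print(p.astype(int))
    d=np.clip(np.percentile(p,60)-8-p,0,None); ys,xs=np.mgrid[v-4:v+5,u-6:u+7]
    cxy=((xs*d).sum()/d.sum(),(ys*d).sum()/d.sum()); print('hole dark centroid',cxy,onz(c,cxy,.07))
E
```

```text
rect 0.5634745955467224 0.07494698464870453 0.17781853675842285 0.1878330111503601 7.222137451171875
yaw 7.222137451171875 socket 0.5188316164529186 0.06928973994565372
[0.048, 0.058, 0.1] [[197.6687 159.9044]]
[0.048, -0.058, 0.1] [[247.5838 154.2279]]
[-0.045, 0, 0.07] [[228.044  197.6647]]
top 229 198
[[220 213 185 161 137 138 154 175 206 216 221 219 220]
 [217 195 149 107  95  97 120 154 188 209 222 218 218]
 [208 172 115  79  88 105 144 181 200 211 219 220 219]
 [201 157  99  78 107 153 190 209 215 212 215 220 220]
 [205 158 103  91 138 186 213 222 216 213 217 220 221]
 [209 175 124 108 148 204 219 218 214 215 215 221 217]
 [217 198 162 137 158 202 216 206 208 214 220 221 222]
 [219 212 204 180 181 204 211 205 210 217 220 219 216]
 [221 217 215 206 208 216 216 215 214 216 221 218 220]]
hole dark centroid (np.float64(226.60764989998535), np.float64(196.68671025028053)) [0.5211 0.0727 0.07  ]
side 240 184
[[204 204 204 205 205 207 204 206 207 208 207 207 209]
 [201 204 204 203 206 206 206 206 204 208 207 207 207]
 [204 205 205 205 201 194 182 171 182 199 206 207 207]
 [203 205 204 189 158 142 141 134 138 153 196 207 207]
 [204 204 204 177 131 118 124 128 122 157 198 207 207]
 [202 205 203 199 194 180 178 178 189 196 203 206 208]
 [203 204 204 203 204 200 201 201 203 205 206 206 206]
 [203 202 204 205 205 205 205 204 204 204 204 205 206]
 [204 203 203 203 204 205 202 203 204 204 205 205 205]]
hole dark centroid (np.float64(240.33891702376312), np.float64(183.5648617062719)) [0.5195 0.0709 0.07  ]
```

Estimates cluster around (0.519, 0.069); currently at (0.5197, 0.0677). Shifting y by +1.5 mm and descending gently.

```bash
python3 -m jog '[0,0.005,0.0015,0,0.01, 0,0.01,0.0015,0,0.01, 0,0.014,0.0015,0,0.01, 0,0.016,0.0015,0,0.01, 0,0.016,0.0015,0,0.01]'; python3 -m jog '[0,0.001,0,0,0.01, 0,0.002,0,0,0.01, 0,0.003,0,0,0.01, 0,0.004,0,0,0.01, 0,0.005,0,0,0.01, 0,0.0055,0,0,0.01, 0,0.0055,0,0,0.01]'
```

```text
time_s: 24.02
ee_pos: [0.5184, 0.0691, 0.0904]
tool_rot: [-90.0, 0.1, 0.0]
force: [0.2, -0.1, -0.1]
grip_width: 0.176
time_s: 24.6
ee_pos: [0.5189, 0.0693, 0.0857]
tool_rot: [-90.0, 0.0, 0.0]
force: [-0.4, -0.5, -0.9]
grip_width: 0.177
```

```bash
python3 -m jog '[0,0.0007,0,0,0.01, 0,0.0014,0,0,0.01, 0,0.0021,0,0,0.01, 0,0.003,0,0,0.01, 0,0.003,0,0,0.01]';python3 -m jog '[0,0.001,0,0,0.01, 0,0.002,0,0,0.01, 0,0.003,0,0,0.01, 0,0.003,0,0,0.01]'
```

```text
time_s: 25.02
ee_pos: [0.5189, 0.0693, 0.0826]
tool_rot: [-90.0, 0.0, 0.0]
force: [-0.3, 0.6, 0.5]
grip_width: 0.177
time_s: 25.35
ee_pos: [0.5189, 0.0693, 0.0796]
tool_rot: [-90.0, 0.0, 0.0]
force: [-1.1, 0.7, -1.1]
grip_width: 0.176
```

It went straight in and is about 8 mm deep without force. Continuing.

```bash
python3 -m jog '[0,0.002,0,0,0.01, 0,0.004,0,0,0.01, 0,0.006,0,0,0.01, 0,0.008,0,0,0.01, 0,0.01,0,0,0.01,0,0.01,0,0,0.01]';python3 -m jog '[0,0.002,0,0,0.01, 0,0.004,0,0,0.01, 0,0.006,0,0,0.01, 0,0.008,0,0,0.01, 0,0.01,0,0,0.01,0,0.01,0,0,0.01]'
```

```text
time_s: 25.85
ee_pos: [0.5188, 0.0692, 0.0693]
tool_rot: [-90.0, 0.0, 0.0]
force: [-0.4, -0.1, -1.3]
grip_width: 0.174
time_s: 26.35
ee_pos: [0.5189, 0.0692, 0.0594]
tool_rot: [-90.0, 0.0, 0.0]
force: [-0.1, -0.4, -0.7]
grip_width: 0.178
```

```bash
python3 -m jog '[0,0.002,0,0,0.01, 0,0.004,0,0,0.01, 0,0.006,0,0,0.01, 0,0.008,0,0,0.01, 0,0.009,0,0,0.01,0,0.009,0,0,0.01]'
```

```text
time_s: 26.85
ee_pos: [0.519, 0.0693, 0.0505]
tool_rot: [-90.0, 0.0, 0.0]
force: [-0.2, -0.2, -1.2]
grip_width: 0.176
```

3 mm above the expected floor. Slow final approach.

```bash
python3 -m jog '[0,0.0005,0,0,0.01, 0,0.001,0,0,0.01, 0,0.0015,0,0,0.01, 0,0.002,0,0,0.01, 0,0.002,0,0,0.01]';python3 -m jog '[0,0.0004,0,0,0.01, 0,0.0008,0,0,0.01, 0,0.0012,0,0,0.01, 0,0.0012,0,0,0.01]'
```

```text
time_s: 27.27
ee_pos: [0.519, 0.0693, 0.0488]
tool_rot: [-90.0, 0.0, 0.0]
force: [-0.4, 0.1, -0.5]
grip_width: 0.178
time_s: 27.6
ee_pos: [0.519, 0.0693, 0.0475]
tool_rot: [-90.0, 0.0, 0.0]
force: [-0.8, -0.4, -1.4]
grip_width: 0.178
```

```bash
python3 -m jog '[0,0.0003,0,0,0.01, 0,0.0006,0,0,0.01, 0,0.0009,0,0,0.01, 0,0.0009,0,0,0.01]'
```

```text
time_s: 27.93
ee_pos: [0.5191, 0.0693, 0.0474]
tool_rot: [-90.0, -0.0, 0.0]
force: [-3.5, 1.3, 5.6]
grip_width: 0.177
```

Firm contact (5.6 N) at ee_z 0.0474, as predicted for the 40 mm floor. Releasing and retreating.

```bash
python3 -m jog '[0,-0.0005,0,0,0.01, 0,-0.0005,0,0,0.02, 0,-0.0005,0,0,0.03, 0,-0.0005,0,0,0.05, 0,-0.0005,0,0,0.05, 0,-0.0005,0,0,0.05, 0,-0.0005,0,0,0.05]'; python3 -m jog '[0,-0.01,0,0,0.05, 0,-0.03,0,0,0.05, 0,-0.06,0,0,0.05, 0,-0.1,0,0,0.05, 0,-0.13,0,0,0.05, 0,-0.13,-0.04,0,0.05, 0,-0.13,-0.08,0,0.05, 0,-0.13,-0.12,0,0.05, 0,-0.13,-0.14,0,0.05, 0,-0.13,-0.14,0,0.05]';  python3 -m jog '[-0.1,-0.05,-0.25,0,0.05, -0.1,-0.05,-0.25,0,0.05, -0.1,-0.05,-0.25,0,0.05, -0.1,-0.05,-0.25,0,0.05, -0.1,-0.05,-0.25,0,0.05, -0.1,-0.05,-0.25,0,0.05, -0.1,-0.05,-0.25,0,0.05, -0.1,-0.05,-0.25,0,0.05, -0.1,-0.05,-0.25,0,0.05, -0.1,-0.05,-0.25,0,0.05]'
python3 - <<'E'
from h import *
np.set_printoptions(precision=4,suppress=True)
for n in('side','top'):
    s=cap(n,n+'_end.png')
    for q in('post_mid','post_mid_top','post_long','post_short','rod','dish','slide_box','jar'):
        print(n,q,[(round(a['p'],2),w(s,a['point'])) for a in env.mark_of(s,q)[:2]])
s=cv2.imread('pics/side_end.png'); t=cv2.imread('pics/top_end.png')
cv2.imwrite('pics/end.png',np.hstack([cv2.resize(s[125:305,200:300],None,fx=3.2,fy=3.2),cv2.resize(t[115:295,105:255],None,fx=3.2,fy=3.2)]))
E
```

```text
time_s: 28.52
ee_pos: [0.5191, 0.0693, 0.0471]
tool_rot: [-90.0, -0.0, 0.0]
force: [0.5, -0.5, 0.7]
grip_width: 0.517
time_s: 29.35
ee_pos: [0.5186, -0.074, 0.1781]
tool_rot: [-90.0, -0.0, -0.2]
force: [0.2, -0.5, -0.8]
grip_width: 0.574
time_s: 30.18
ee_pos: [0.4192, -0.3201, 0.2274]
tool_rot: [-90.0, -0.0, 0.0]
force: [0.3, -0.4, -0.6]
grip_width: 0.572
side post_mid [(0.71, array([ 0.6749,  0.3091, -0.001 ])), (0.62, array([0.5194, 0.071 , 0.0326]))]
side post_mid_top [(0.46, array([0.5167, 0.0694, 0.0989]))]
side post_long [(0.7, array([ 0.5259, -0.2778,  0.01  ]))]
side post_short [(0.52, array([ 0.5214, -0.2261,  0.0103])), (0.42, array([ 0.5257, -0.276 ,  0.0098]))]
side rod [(0.45, array([0.5234, 0.3071, 0.0117]))]
side dish [(0.7, array([0.3751, 0.0252, 0.0017]))]
side slide_box [(0.63, array([ 0.6728,  0.3107, -0.0028]))]
side jar [(0.81, array([ 0.7227, -0.2902,  0.    ]))]
top post_mid [(0.53, array([0.5217, 0.0731, 0.025 ]))]
top post_mid_top [(0.57, array([0.5188, 0.0713, 0.0995]))]
top post_long []
top post_short [(0.55, array([ 0.5604,  0.0756, -0.0004])), (0.38, array([ 0.5156, -0.2311,  0.0088]))]
top rod [(0.67, array([0.5258, 0.3041, 0.009 ]))]
top dish [(0.92, array([ 0.3729,  0.0259, -0.0006])), (0.17, array([0.5241, 0.0701, 0.0255]))]
top slide_box [(0.58, array([0.6749, 0.3127, 0.0002]))]
top jar []
```

View pics/end.png

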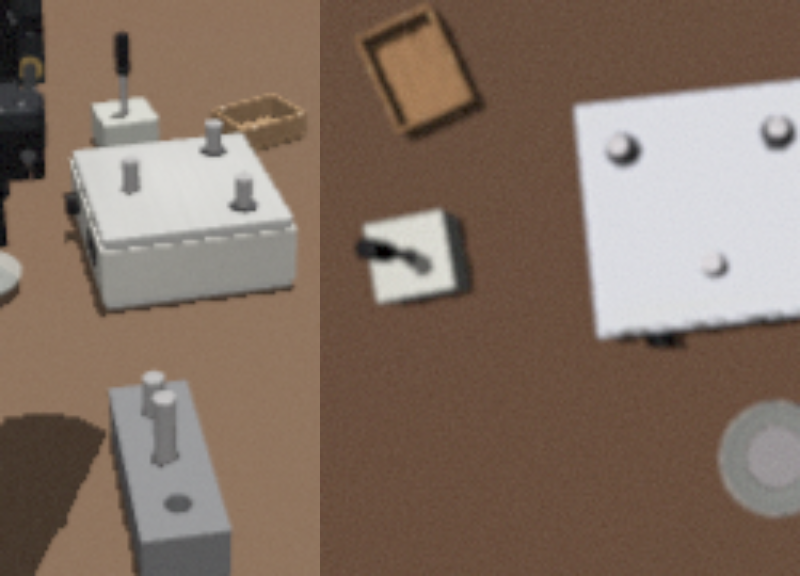

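The end picture shows the third post in the socket at the height of the fixed posts. The rod is in its holder, short and long are still in the rack, and the dish and slide box are where they were. Handing in.

```bash
python3 -c "
from workcell import env
env.job_done()"
```

```text
the job is handed in; nothing more can be done
```

I measured the empty socket at 40 mm deep, put the rod back in its holder, and fitted the 70 mm (mid) post to the bottom of the socket. The job is handed in at about 30 s of the 72 s allowed; no verdict is reported.

- **Depth:** the rod touched the floor at about 5–6 N and was held there for about 0.5 s.
- **Fit:** the post went in without resistance. It met the floor at 5.6 N, within 0.1 mm of the height expected for a 40 mm socket, and I then released it.
- **Last checks:** both cameras put the post's top 29–30 mm above the deck. The rod stands in its holder with its tip at about 10 mm height. The dish, slide box and jar are within the networks' few-millimetre error of their start, and so are the short and long posts in the rack. The arm is clear of everything.

**What failed or disagreed:**
- **First grasp:** it closed on nothing above the mid post. In the pictures the fingertips sit about 30 mm higher than the reported TCP position. I reopened, went 27 mm lower in stages and gripped it; the post had not moved.
- **Top-camera gaps:** at the end its network missed the jar and the long post, and it reported other things under some post names. For the jar and the long post I relied on the side camera.
- **Post position:** the networks put the post's top about 2 mm either side of the socket centre. That is within their error, and the hole's clearance allows only 0.9 mm.

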